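# Take the lantern down and put it on charge

## Task

The power is back, so put the lantern on charge: lift the hanging lantern up and off its two-pronged hook and stand it upright in the round charging dock, seated inside the raised rim. Set it down gently rather than dropping it, let go, and leave the other things on the desk where they are.

Things in the scene. Friction and masses are not known exactly. Their poses are not given: they have to be found in the camera images.
- lantern: White lantern, grey base, loose, about 0.32 kg, 183 mm tall. Origin: centre of its underside; z up. Base 84 mm across (z 0-24), white tube 68 mm, cap 92 mm across (z 92-114), rigid arched handle: legs at y +-37 to +-47, joined by a flat bar at z 165-183. Opening under the bar: 51 mm high. It hangs by the bar on the prongs, underside 60 mm above the desk, x within 0.05 rad of the stand's x.
- lantern_grip (a point): Centre of the lantern's handle bar, 174 mm above its underside. The bar is 94 mm long (lantern's y), 24 mm wide (lantern's x), 18 mm high; it can be pinched from above across the 24 mm width, between the prongs.
- stand: Fixed dark steel stand with the two-pronged hook. Origin on the desk under the hanging lantern's axis; z up. Base plate 180 x 150 x 12 mm (x -60 to 120); post and crosspiece at x 89 to 101, 72 mm wide at most, up to z 236. The prongs reach from the post towards the stand's -x, roughly towards the robot.
- hook (a point): Midway between the two prongs, level with their tops, z 225 mm over the desk, above the stand's origin. Prongs: 8 mm thick, at stand y +-26 (44 mm clear between), out to x -42 where the ends turn up to z 239. To come free the lantern must rise 15 to 42 mm (higher, its cap meets the prongs from below), then travel about 90 mm along the stand's -x.
- dock: Fixed black round charging dock, 116 mm across. Origin at the centre of its underside on the desk, z up. Raised rim, inner diameter 102 mm, outer 116 mm, top at z = 22; the floor inside is at z = 12 (10 mm below the rim). A low plug housing 18 mm high sticks out on its +x side to x = 95.
- dock_seat (a point): Centre of the dock's inner floor, 12 mm above the desk: the lantern's underside centre belongs here.
- mug: White ceramic mug, loose, 76 mm across, 88 mm high, handle at +y, standing on a 6 mm cork coaster between hook stand and dock. Origin at the centre of its underside. Not to be disturbed.
- staple_remover: Blue plastic staple remover, loose, 60 mm long, 45 mm high, lying on the desk. Origin at the centre of its underside. Not to be disturbed.
- vase: Blue ceramic vase, loose, 104 mm across, 180 mm high, on the left. Origin at the centre of its underside. Not to be disturbed.
- bottle: Stainless bottle with screw cap, loose, 70 mm across, 230 mm high, on the right. Origin at the centre of its underside. Not to be disturbed.
There are look-alikes about, which are no part of the job. Leave any green or red look-alike of the lantern alone.

How it is judged:
By the outcome, as a careful person would: the job done as asked, in the order asked, and still so for the second after the job is handed in, with the robot touching nothing.
It also fails if it takes over 48 s, if anything falls off the work surface, if the arm or the gripper's body presses on something with over 40 N, if the wrist force passes 120 N, or if a joint passes its speed limit or range.

## Robot

A 6-joint arm with a two-finger parallel gripper is mounted at the origin on the work surface. World frame = base frame: x ahead of the robot, y to its left, z up, the work surface at z = 0. Lengths are in m, angles in degrees, forces in N, time in s.
With the tool pointing down it reaches from about 0.325 to 0.775 m from the base axis. Payload 5.5 kg.
Tool frame: the origin (TCP) lies at the centre of the arm's flange, where the gripper is bolted on; the fingertips stand 182 mm ahead of it and the grasp point (between the pads) lies 163 mm ahead of it; z points along the fingers, y is the line along which they close (so a half turn about z gives the same grasp; the last joint's range is limited). The gripper opens to 88 mm and grips with 3 to 60 N. Pads are 20 mm wide; open, the fingers measure 115 mm over their backs; the gripper's body (75 mm by 178 mm) begins 61 mm behind the grasp point.
Start: joints at [-77.905, 5.22, 70.514, -0, 104.267, -3.249], TCP at [0.159, -0.579, 0.405] pointing down, gripper open.
Joint ranges: [-164.24, 164.24], [-49.07, 125.15], [9.68, 141.18], [-86.29, 266.29], [3.28, 154.24], [-151.56, 151.56]. Speed limits (degrees/s): [147.25, 147.25, 172.46, 180, 180, 180].

## Interface

Orientations are given as [roll, pitch, yaw] about the fixed x, y, z axes, in that order (R = Rz(yaw) Ry(pitch) Rx(roll)).
In Python, from station import r gives the robot as it stands. The module is installed in compiled form; this text tells all that it offers. Calls block until the motion is done:
- r.reach(position, orientation): joint-space move of the TCP to a pose.
- r.servo_line(position, rotation=None, speed=0.15): straight line of the TCP; rotation=None keeps the orientation; speed is the mean speed in m/s.
- r.move_joints(angles): joint-space move.
- r.let_go() and r.grab(squeeze=None): open the fingers fully, or close them until they stop; squeeze is the grip in N (None keeps the last).
- r.wait(seconds).
- r.inverse_kinematics(position, orientation): joint angles nearest the present ones, or None.
- r.sense(): the state.
- r.snapshot(name): name is "scene" or "top" or "wrist"; returns a dict with "frame" (400x640x3 uint8, red, green, blue), "fx", "fy", "cx", "cy" (pixels), "R" (3x3) and "t" (3): a world point X has camera coordinates R X + t. Camera axes: x right, y down, z forward; pixel columns grow to the right and rows downward; lengths in m; the calibration is good to about 2 mm. A picture is of the moment at which its call begins. There is no depth.
A pose or a line that the arm cannot do raises r.IKError and nothing moves.
- r.hand_in(): hands the job in; it is judged then, once.
The state is a dict: "clock": time; "joints": joint angles; "joint_vel": joint speeds; "joint_torque": joint torques, N m; "tcp_pos": TCP position; "orientation": TCP orientation; "contact_force": force on the tool from outside, world axes, zero at the start; "torque": the same for the moment, N m; "opening": finger opening in m; "gripper_force": force on a finger pad.
Only numpy, scipy, OpenCV 4.12 (cv2) and the standard library are available. Lean on these libraries where they do the work, as an engineer would, in place of code of your own. Each camera call takes 0.05 s, during which the arm holds its last target. There are 200 camera calls.

## Working session

There is one attempt and no reset: what is moved stays moved. The work goes in short steps, each a Python script; the robot and the scene stay as the last script left them, time stands still between calls to the robot, and variables do not carry over. Pictures are saved under pics/ and viewed, at most 10 in all, crops included, and the job is handed in when it is done.

```bash
mkdir -p pics; cat > h.py <<'E'
import numpy as np, cv2
from station import r
def snap(n,f):
    s=r.snapshot(n); cv2.imwrite(f'pics/{f}.png',s['frame'][:,:,::-1]); np.savez(f'pics/{f}.npz',**s); return s
def ray(s,u,v,z):
    R=np.array(s['R']);t=np.array(s['t']);c=-R.T@t
    d=R.T@np.array([(u-s['cx'])/s['fx'],(v-s['cy'])/s['fy'],1]); return c+d*(z-c[2])/d[2]
def proj(s,X):
    p=np.array(s['R'])@np.array(X)+np.array(s['t']); return s['fx']*p[0]/p[2]+s['cx'],s['fy']*p[1]/p[2]+s['cy']
E
python3 - <<'E'
from h import *
for n in("scene","top"):
    s=snap(n,n+'0'); print(n,s['fx'],-np.array(s['R']).T@s['t'],np.round(s['R'],2).tolist())
print(r.sense())
E
```

```text
scene 507.4184787727837 [ 1.62423948 -0.48285801  0.90826802] [[0.41, 0.91, -0.01], [0.47, -0.22, -0.85], [-0.78, 0.35, -0.52]]
top 386.2085788860996 [0.36229038 0.01306048 1.29746694] [[0.01, -1.0, 0.02], [-0.99, -0.02, -0.13], [0.13, -0.02, -0.99]]
{'clock': 0.1, 'joints': array([-7.79065228e+01,  5.25933041e+00,  7.05728930e+01, -7.11139440e-04,
        1.04269212e+02, -3.24973449e+00]), 'joint_vel': array([-0.09816127, -0.06540611, -0.1854386 ,  0.02007822,  0.03148768,
       -0.06030224]), 'joint_torque': array([ 2.78638079e-03, -4.47858381e+01, -4.07569170e+01,  7.00968015e-02,
        2.84308149e-02, -1.18113771e-04]), 'tcp_pos': array([ 0.1587566 , -0.57866899,  0.40363466]), 'orientation': array([-1.79898689e+02, -5.06177446e-03,  1.53430325e+01]), 'contact_force': array([1.04281213, 0.3894663 , 0.03004577]), 'torque': array([-0.03953374,  0.02085642,  0.00339597]), 'gripper_force': 0.0, 'opening': 0.08769204579220409}
```

View pics/scene0.png

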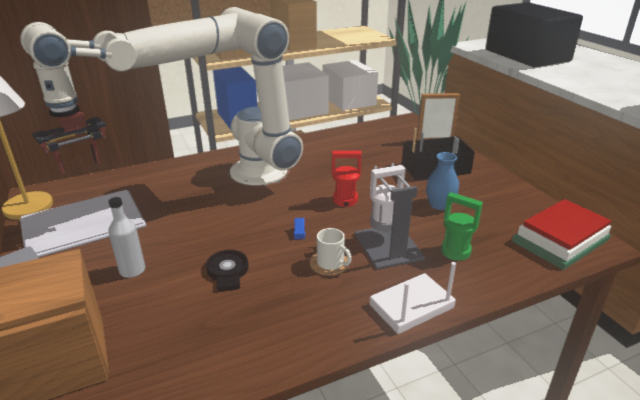

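View pics/top0.png

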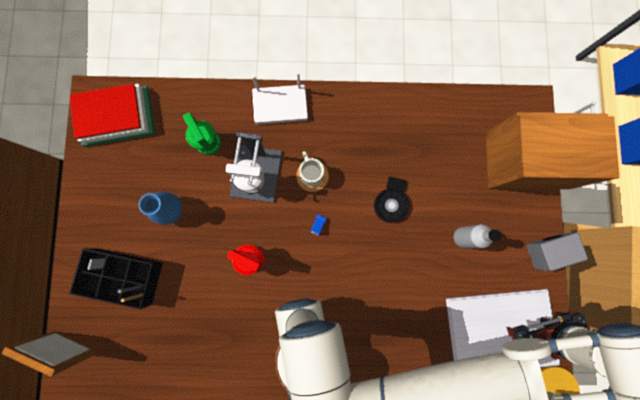

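The scene view shows the lantern's white handle bar at about (388,172), the dark post at (400,220), the mug at (331,248), the dock at (227,266), and red and green look-alikes. In the top view the bar is at about (244,171), the stand base at (257,175), the mug at (312,174) and the dock at (392,206). I'll zoom in and measure.

```bash
python3 - <<'E'
from h import *
t=cv2.imread('pics/top0.png')[120:270,170:430]; cv2.imwrite('pics/tc.png',cv2.resize(t,None,fx=3,fy=3,interpolation=cv2.INTER_CUBIC))
t=cv2.imread('pics/scene0.png')[150:290,200:430]; a=cv2.resize(t,None,fx=3.4,fy=3.4,interpolation=cv2.INTER_CUBIC); cv2.imwrite('pics/sc.png',a)
E
```

```text
(no output)
```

View pics/tc.png

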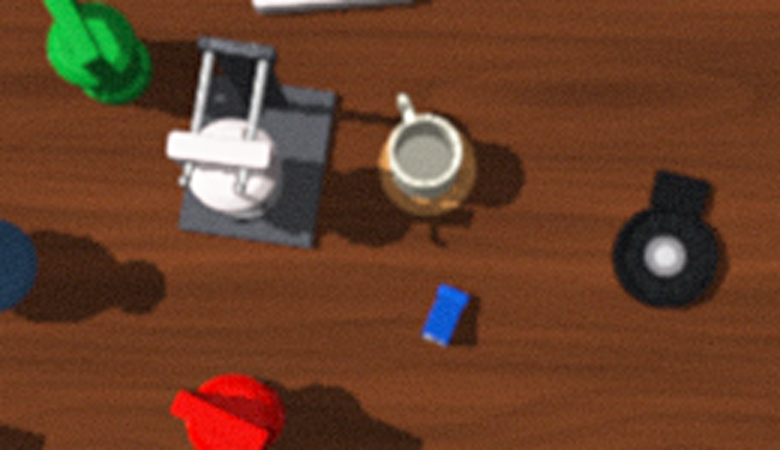

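View pics/sc.png

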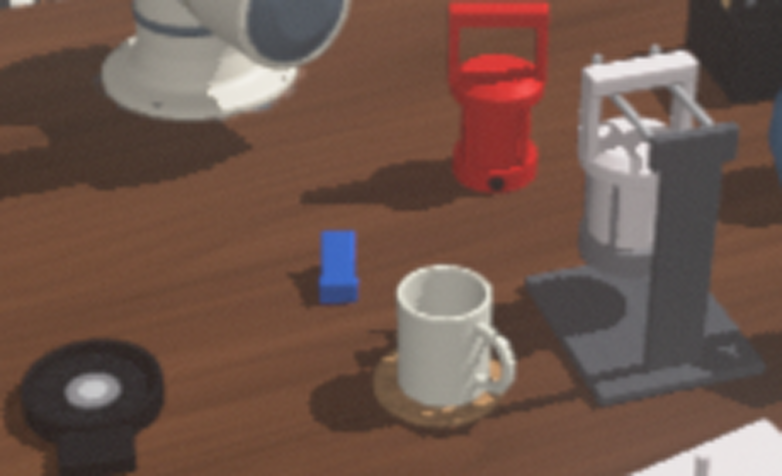

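The top crop shows the stand plate corners at (310,246), (180,229) and (336,93), the bar's far top edge from (172,131) to (271,139), and the dock ring centred at about (666,256). The scene crop confirms the lantern hangs on both prongs.

```bash
python3 - <<'E'
from h import *
s=dict(np.load('pics/top0.npz')); c=dict(np.load('pics/scene0.npz'))
T=lambda x,y,z:ray(s,170+(x+.5)/3-.5,120+(y+.5)/3-.5,z)
C=lambda x,y,z:ray(c,200+(x+.5)/3.4-.5,150+(y+.5)/3.4-.5,z)
A,B,D=T(180,229,.012),T(310,246,.012),T(336,93,.012)
print('plate',A,B,D,np.linalg.norm(A-B),np.linalg.norm(D-B))
ex=(D-B)/np.linalg.norm(D-B);ey=(A-B)/np.linalg.norm(A-B)
print('yaw',np.degrees([np.arctan2(ex[1],ex[0]),np.arctan2(-ey[0],ey[1])]))
print('origin',(A+B)/2+ex*.06,(A+D)/2-ex*.03)
t1,t2=T(183,182,.239),T(241,190,.239); print('tips',t1,t2,(t1+t2)/2+.042*ex,np.linalg.norm(t1-t2))
a,b=T(170,131,.243),T(271,139,.243);d=(a-b)/np.linalg.norm(a-b)
print('bar',a,b,np.linalg.norm(a-b),'centre',(a+b)/2-.012*np.array([d[1],-d[0],0]),'yaw',np.degrees(np.arctan2(-d[0],d[1])))
# scene: bar top corners (near edge, post side)
a,b=C(695,56,.243),C(585,73,.243);print('bar scene far',a,b)
# dock by mask
for n,q,roi in(('top',s,(360,170,430,230)),('scene',c,(200,240,260,300))):
    f=q['frame'];h=cv2.cvtColor(f,cv2.COLOR_RGB2HSV);x0,y0,x1,y1=roi
    m=np.zeros(f.shape[:2],np.uint8)
    m[y0:y1,x0:x1]=((f[y0:y1,x0:x1].max(2)<48)&(f[y0:y1,x0:x1].max(2).astype(int)-f[y0:y1,x0:x1].min(2)<15))*255
    k,_=cv2.findContours(m,0,2);k=max(k,key=cv2.contourArea);print(n,cv2.boundingRect(k),cv2.contourArea(k))
    m2=cv2.drawContours(np.zeros_like(m),[k],-1,255,-1)
    o=cv2.morphologyEx(m2,cv2.MORPH_OPEN,cv2.getStructuringElement(2,(25,25) if n=='top' else (27,19)))
    k2=max(cv2.findContours(o,0,2)[0],key=cv2.contourArea);e=cv2.fitEllipse(k2);print(e,ray(q,*e[0],.018))
    # pale seat disc
    g=((f[:,:,1]>90)&(h[:,:,1]<60)).astype(np.uint8)*255; mm=np.zeros_like(g);mm[y0:y1,x0:x1]=g[y0:y1,x0:x1]; mm&=o
    M=cv2.moments(mm,True);print('seat',M['m00'],ray(q,M['m10']/M['m00'],M['m01']/M['m00'],.012))
# others, ray at rough heights
print('mug rim',T(424,152,.094),'mug handle',T(403,100,.06),'blue',T(446,315,.03),'red top',T(220,420,.18),'green',T(68,0,.18))
print('vase',ray(s,150,205,.18),'bottle',ray(s,487,237,.2),'plug',T(682,192,.018))
E
```

```text
plate [0.52866281 0.27923482 0.012     ] [0.51185175 0.13421177 0.012     ] [0.68703105 0.10961533 0.012     ] 0.14599416769987533 0.17689763849478862
yaw [-7.99249284 -6.61221267]
origin [0.57967446 0.19838069 0.012     ] [0.57813834 0.19859637 0.012     ]
tips [0.54302802 0.23131442 0.239     ] [0.53644253 0.17775427 0.239     ] [0.5813273  0.19869453 0.239     ] 0.05396349480045881
bar [0.58989678 0.24443435 0.243     ] [0.58400519 0.15117657 0.243     ] 0.09344369430341035 centre [0.57497486 0.19856206 0.243     ] yaw -3.6148732520916385
bar scene far [0.58238949 0.24891601 0.243     ] [0.56969889 0.15289985 0.243     ]
top (375, 177, 34, 45) 1032.5
((391.5831604003906, 204.82655334472656), (32.66554260253906, 33.22031021118164), 76.60926818847656) [ 0.50668029 -0.26258368  0.018     ]
seat 141.0 [ 0.50711165 -0.26264691  0.012     ]
scene (218, 285, 21, 6) 35.0Traceback (most recent call last):
  File "<stdin>", line 23, in <module>
ValueError: max() iterable argument is empty
```

The plate gives the stand's origin at about (0.579, 0.198) with yaw about -7.3°. The bar length (93 mm), plate size (177 x 146 mm) and prong spacing (54 mm) all match the given sizes. The dock is at about (0.507, -0.263). I'll check the neighbours and IK, then move above the handle.

```bash
python3 - <<'E'
from h import *
s=dict(np.load('pics/top0.npz'))
T=lambda x,y,z:ray(s,170+(x+.5)/3-.5,120+(y+.5)/3-.5,z).round(3)
print('mug',T(424,152,.094),'blue',T(446,315,.03),'red bar',T(222,420,.174),'green',T(68,0,.174),'plug',T(682,192,.018))
print('vase',ray(s,150,205,.18),'bottle',ray(s,487,237,.2))
for yaw in(84,-96):
  for p in([.577,.198,.50],[.577,.198,.397],[.483,.21,.5],[.507,-.263,.5],[.507,-.263,.349]):
    q=r.inverse_kinematics(p,[180,0,yaw]);print(yaw,p,None if q is None else np.round(q))
p=r.sense()['tcp_pos']; r.servo_line([p[0],p[1],.51],speed=.2)
r.reach([.577,.198,.51],[180,0,84])
w=snap('wrist','w1'); snap('top','t1'); print(r.sense()['clock'],r.sense()['tcp_pos'],-np.array(w['R']).T@w['t'],w['fx'])
print([np.round(proj(w,X)) for X in([.577,.198,.243],[.507,-.263,.012])])
E
```

```text
mug [0.604 0.009 0.094] blue [ 0.436 -0.018  0.03 ] red bar [0.325 0.198 0.174] green [0.736 0.367 0.174] plug [ 0.579 -0.282  0.018]
vase [0.47711311 0.47203214 0.18      ] bottle [ 0.39795144 -0.49581708  0.2       ]
84 [0.577, 0.198, 0.5] [ 16.   9.  56.  -0. 114.  22.]
84 [0.577, 0.198, 0.397] [ 16.   7.  70.  -0. 104.  22.]
84 [0.483, 0.21, 0.5] [ 20.  -4.  70.  -0. 114.  26.]
84 [0.507, -0.263, 0.5] [-31.   3.  63.   0. 114. -25.]
84 [0.507, -0.263, 0.349] [-31.   1.  81.   0.  98. -25.]
-96 [0.577, 0.198, 0.5] None
-96 [0.577, 0.198, 0.397] None
-96 [0.483, 0.21, 0.5] None
-96 [0.507, -0.263, 0.5] None
-96 [0.507, -0.263, 0.349] None
3.9667 [0.57722854 0.1973568  0.50999605] [0.58437734 0.26207228 0.48877247] 281.4597737956405
[array([321., 206.]), array([311., 393.])]
```

View pics/w1.png

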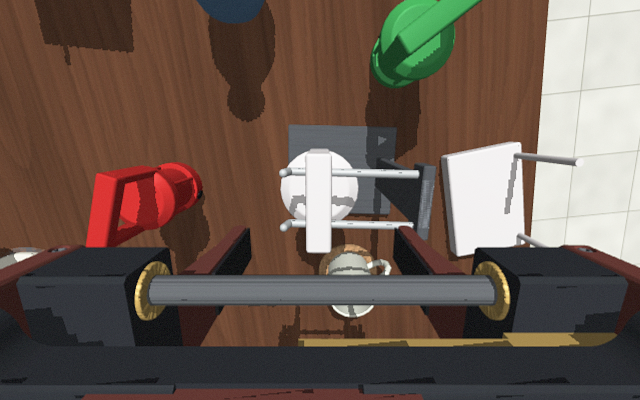

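The wrist view shows the bar as a white rectangle, columns 305–331 and rows 150–252, between the prongs at rows 173 and 226. I'll refine its centre and yaw by masking it, then descend, grasp and check.

```bash
python3 - <<'E'
from h import *
w=dict(np.load('pics/w1.npz'))
for row in(157,163,190,200,210,235,240,247):
    g=w['frame'][row,280:365].min(1).astype(int); print(row,g[18:60:1].tolist() if row in(200,240) else '', [280+i for i in range(1,85) if abs(g[i]-g[i-1])>25])
g=w['frame'][140:262,318].min(1).astype(int);print([(140+i,g[i]) for i in range(1,122) if abs(g[i]-g[i-1])>12])
g=w['frame'][140:262,312].min(1).astype(int);print([(140+i,g[i]) for i in range(1,122) if abs(g[i]-g[i-1])>12])
E
```

```text
157  [288, 295, 296, 297, 305, 331, 332, 342, 343, 344]
163  [288, 289, 290, 305, 331, 332, 349, 350]
190  [281, 305, 331, 332, 358, 359]
200 [149, 151, 151, 148, 148, 149, 145, 130, 211, 231, 241, 242, 242, 242, 242, 241, 242, 242, 242, 242, 242, 241, 241, 241, 243, 242, 242, 242, 241, 242, 242, 235, 226, 156, 140, 148, 151, 150, 150, 151, 148, 148] [282, 283, 291, 306, 331, 354, 355, 356, 357]
210  [288, 296, 305, 331, 332, 350, 351]
235  [306, 307, 331, 332]
240 [31, 29, 27, 31, 27, 29, 21, 26, 190, 227, 237, 241, 241, 240, 241, 241, 241, 240, 241, 242, 240, 241, 240, 241, 241, 241, 242, 241, 240, 242, 239, 230, 203, 100, 23, 28, 25, 29, 30, 32, 28, 32] [306, 307, 330, 331, 332]
247  [306, 307, 330, 331, 332, 345]
[(148, np.int64(131)), (149, np.int64(185)), (150, np.int64(202)), (153, np.int64(213)), (154, np.int64(247)), (252, np.int64(169)), (253, np.int64(70)), (254, np.int64(26))]
[(148, np.int64(132)), (149, np.int64(186)), (150, np.int64(200)), (153, np.int64(216)), (154, np.int64(248)), (252, np.int64(164)), (253, np.int64(65)), (254, np.int64(14)), (255, np.int64(32))]
```

```bash
python3 - <<'E'
from h import *
w=dict(np.load('pics/w1.npz'))
a=ray(w,318.3,153.5,.243);b=ray(w,318.8,252.3,.243);d=a-b
c=(a+b)/2; print(a,b,np.linalg.norm(d),c,np.degrees(np.arctan2(-d[0],d[1])))
L=ray(w,305.6,203,.243);R=ray(w,331.6,203,.243);print('width',np.linalg.norm(L-R))
y1=ray(w,350,173.5,.225);y2=ray(w,350,226,.225);print('prongs mid',(y1+y2)/2,np.linalg.norm(y1-y2))
for u in (300,400): print(ray(w,u,173.5,.225))
E
```

```text
[0.5797263  0.24508336 0.243     ] [0.570243   0.15376245 0.243     ] 0.09181198419642712 [0.57498465 0.1994229  0.243     ] -5.92868005426792
width 0.023400233077930016
prongs mid [0.60493269 0.19628773 0.225     ] 0.0520164246213798
[0.5602413  0.22717612 0.225     ]
[0.65386258 0.21724253 0.225     ]
```

Bar centre is (0.575, 0.199) with yaw -6°; the measured bar (92 x 23.4 mm) and prong spacing (52 mm) fit. Next: grasp and lift 28 mm.

```bash
python3 - <<'E'
from h import *
r.servo_line([.575,.1992,.48],[180,0,84],speed=.12)
r.servo_line([.575,.1992,.397],speed=.1)
s=r.sense();print(s['tcp_pos'],s['contact_force'])
r.grab(30); s=r.sense();print(s['clock'],s['opening'],s['gripper_force'],s['contact_force'],s['tcp_pos'])
f0=s['contact_force'][2]
r.servo_line([.575,.1992,.425],speed=.04); s=r.sense();print(s['opening'],s['contact_force'],s['torque'],s['tcp_pos'],s['clock'])
snap('scene','s2')
t=cv2.imread('pics/s2.png')[100:290,280:480]; cv2.imwrite('pics/s2c.png',cv2.resize(t,None,fx=3,fy=3,interpolation=cv2.INTER_CUBIC))
E
```

```text
[0.57503391 0.19921819 0.39807786] [-0.36472346  0.2711644   0.50592578]
6.35 0.023696601479406026 29.999171197414398 [-1.37077516 -0.40897787  0.35764367] [0.57491398 0.19921393 0.39704464]
0.023503345424740123 [ 0.63170225  0.02723321 -3.28705597] [ 0.00414493 -0.0861023  -0.01608811] [0.5750249  0.19921768 0.4247081 ] 7.2
```

View pics/s2c.png

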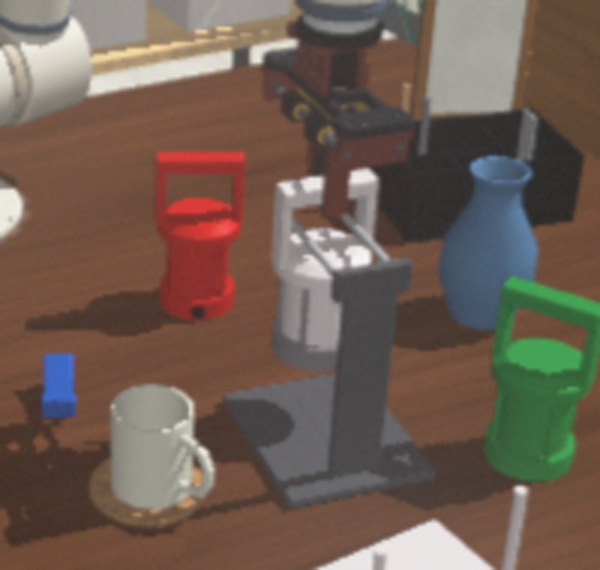

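The lantern hangs upright in the gripper, with the bar clear above the prongs (bar at about (325,185) in the crop). The force reading shows the 3.3 N weight. Next: withdraw along the stand's -x, raise and carry it over to the dock.

```bash
python3 - <<'E'
from h import *
a=np.radians(-7);p=np.array([.575,.1992,.425])-.102*np.array([np.cos(a),np.sin(a),0])
r.servo_line(p,speed=.06); s=r.sense();print(s['contact_force'],s['torque'],s['opening'])
p[2]=.52; r.servo_line(p,speed=.12)
r.servo_line([.48,0,.52],speed=.15); r.servo_line([.507,-.263,.52],speed=.15)
r.servo_line([.507,-.263,.41],speed=.12); r.wait(.3)
s=r.sense();print(s['contact_force'],s['tcp_pos'],s['clock'])
snap('scene','s3'); w=snap('wrist','w3'); snap('top','t3')
x=cv2.imread('pics/s3.png')[130:310,160:360]; y=cv2.imread('pics/t3.png')[120:300,300:500]
cv2.imwrite('pics/d3.png',cv2.resize(np.hstack([x,y]),None,fx=2,fy=2,interpolation=cv2.INTER_CUBIC))
E
```

```text
[-0.21315193  0.14905809 -2.86834276] [-0.02609615 -0.06380962  0.00778509] 0.02381680858786262
[ 0.25099162 -0.34146273 -3.2178184 ] [ 0.50702595 -0.2630022   0.41054047] 14.8833
```

View pics/d3.png

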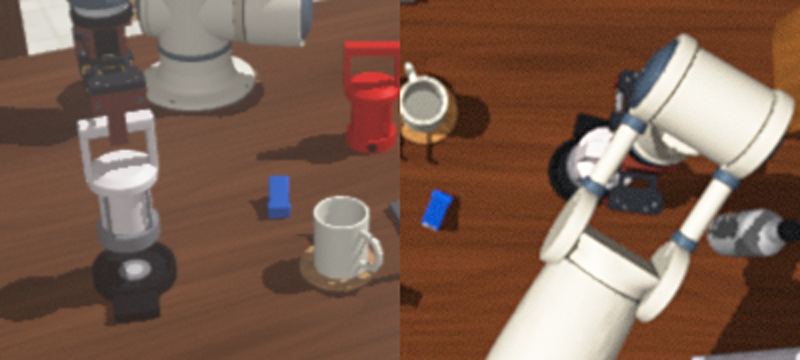

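View pics/w3.png

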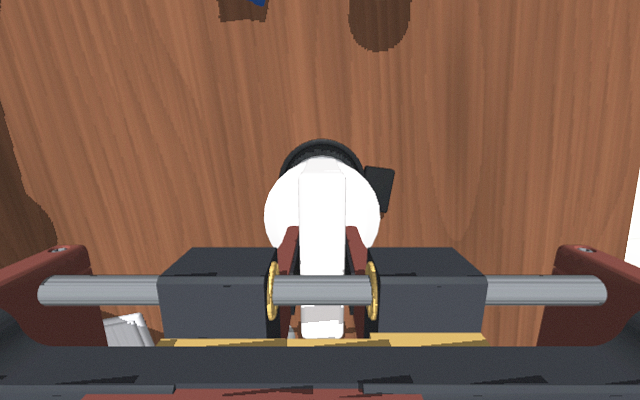

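The lantern hangs upright just above the dock: base at about (129,237) in the left crop, dock disc at (135,269). In the wrist view the dock ring peeks out behind it, centred on column 321. I'll check the alignment numerically.

```bash
python3 - <<'E'
from h import *
c0=dict(np.load('pics/scene0.npz'));c=dict(np.load('pics/s3.npz'));w=dict(np.load('pics/w3.npz'))
f=c0['frame'].astype(int);roi=f[255:275,212:242]
m=((roi.min(2)>90)&(roi.max(2)-roi.min(2)<25));v,u=np.nonzero(m);uu,vv=u.mean()+212,v.mean()+255
print('seat scene',m.sum(),uu,vv,ray(c0,uu,vv,.012),'exp',proj(c0,[.507,-.263,.012]))
# bar ends and base edges in scene3
f=c['frame'].astype(int)
for row in (170,180,190,215,220,230,235,240,244,247,250):
    g=f[row,190:250]; mm=(g.max(1)-g.min(1)<25)&(g.min(1)>70); i=np.nonzero(mm)[0]; print(row,(190+i.min(),190+i.max(),190+(i.min()+i.max())/2) if len(i) else None)
print('axis exp',[np.round(proj(c,[.507,-.263,.061+h]),1) for h in(0,.024,.06,.114,.174)])
# wrist: dock rim outer arc
f=w['frame'].astype(int)
P=[]
for col in range(296,350,4):
    g=f[120:175,col].max(1); i=np.nonzero(g<75)[0]; 
    if len(i): P.append(ray(w,col+.0,120+i[0]-.5,.022))
P=np.array(P);A=np.c_[2*P[:,:2],np.ones(len(P))];x=np.linalg.lstsq(A,(P[:,:2]**2).sum(1),rcond=None)[0]
print('dock wrist fit',x[:2],np.sqrt(x[2]+x[:2]@x[:2]))
from scipy.optimize import least_squares
print('fixed radius',least_squares(lambda q:np.hypot(*(P[:,:2]-q).T)-.058,[.507,-.263]).x)
E
```

```text
seat scene 129 226.85271317829458 264.4031007751938 [ 0.50734456 -0.26089167  0.012     ] exp (np.float64(226.08208887766324), np.float64(264.53380822836505))
170 (np.int64(205), np.int64(249), np.float64(227.0))
180 (np.int64(229), np.int64(249), np.float64(239.0))
190 (np.int64(198), np.int64(236), np.float64(217.0))
215 (np.int64(202), np.int64(238), np.float64(220.0))
220 (np.int64(203), np.int64(237), np.float64(220.0))
230 (np.int64(210), np.int64(234), np.float64(222.0))
235 (np.int64(210), np.int64(237), np.float64(223.5))
240 (np.int64(209), np.int64(239), np.float64(224.0))
244 (np.int64(208), np.int64(239), np.float64(223.5))
247 (np.int64(209), np.int64(239), np.float64(224.0))
250 (np.int64(210), np.int64(238), np.float64(224.0))
axis exp [array([224.3, 250.5]), array([223.4, 243.4]), array([222. , 232.6]), array([219.8, 215.7]), array([217.3, 196.2])]
dock wrist fit [ 0.5074079  -0.26814699] 0.06151717982108586
fixed radius [ 0.50780689 -0.26444021]
```

The two views agree on the dock centre to within 2 mm, and the lantern's axis is vertical on the expected columns. I'll lower it gently, watching the force.

```bash
python3 - <<'E'
from h import *
P=lambda z:[.5072,-.2625,z]
r.servo_line(P(.358),speed=.06); s=r.sense(); f0=s['contact_force'][2]; print(s['contact_force'])
z=.358
while z>.344:
    z-=.001; r.servo_line(P(z),speed=.02); r.wait(.1); s=r.sense(); f=s['contact_force'][2]; print(round(z,3),s['tcp_pos'].round(4),s['contact_force'].round(1))
    if f-f0>2: break
snap('scene','s4'); print(s['clock'])
x=cv2.imread('pics/s4.png')[130:310,160:360]; cv2.imwrite('pics/d4.png',cv2.resize(x,None,fx=3,fy=3,interpolation=cv2.INTER_CUBIC))
E
```

```text
[-0.13182512 -0.12908714 -1.72546591]
0.357 [ 0.5072 -0.2625  0.3572] [-0.6 -0.2 -2.5]
0.356 [ 0.5072 -0.2625  0.356 ] [-0.3  0.  -2.8]
0.355 [ 0.5072 -0.2625  0.355 ] [-0.1 -0.3 -2.4]
0.354 [ 0.5072 -0.2625  0.3539] [ 0.2 -0.8 -2.4]
0.353 [ 0.5072 -0.2625  0.353 ] [ 0.   0.1 -2.8]
0.352 [ 0.5072 -0.2625  0.352 ] [ 0.3 -0.5 -3.1]
0.351 [ 0.5072 -0.2625  0.351 ] [-0.5  0.8 -2.6]
0.35 [ 0.5072 -0.2625  0.3499] [ 0.4  0.4 -2.2]
0.349 [ 0.5072 -0.2625  0.3491] [ 0.5 -0.6 -1.7]
0.348 [ 0.5071 -0.2625  0.3491] [-2.7  0.3  5.2]
19.55
```

View pics/d4.png

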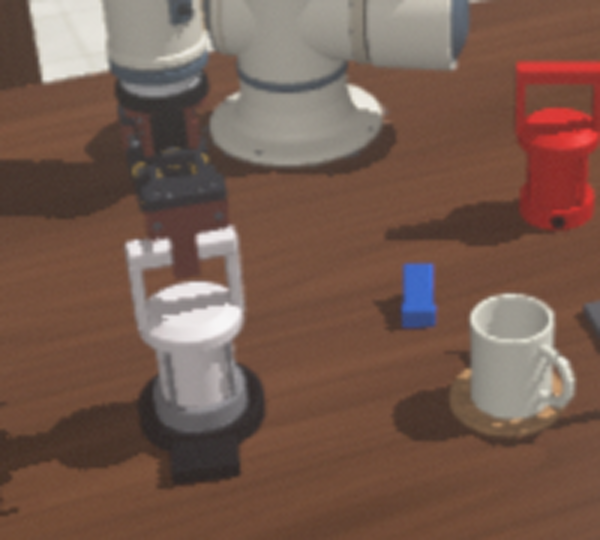

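It touched down at 0.349 as predicted, with the base inside the rim at (200,400) in the crop. Release, retreat and check.

```bash
python3 - <<'E'
from h import *
r.servo_line([.5072,-.2625,.349],speed=.02)
r.let_go(); r.wait(.3); r.servo_line([.5072,-.2625,.42],speed=.08); r.servo_line([.5072,-.2625,.52],speed=.15)
r.reach([.36,-.10,.52],[180,0,84]); r.wait(.5)
s=r.sense();print(s['clock'],s['opening'],s['contact_force'])
c=snap('scene','s5');snap('top','t5')
print([np.round(proj(c,[.5072,-.2625,.012+h])) for h in(0,.174)])
x=cv2.imread('pics/s5.png')[130:310,160:360]; y=cv2.imread('pics/t5.png')[100:280,240:440]
cv2.imwrite('pics/d5.png',cv2.resize(np.hstack([x,y]),None,fx=2,fy=2,interpolation=cv2.INTER_CUBIC))
E
```

```text
24.475 0.08788986932973585 [ 0.2554749  -0.22892918 -0.46544974]
[array([226., 265.]), array([220., 212.])]
```

View pics/d5.png

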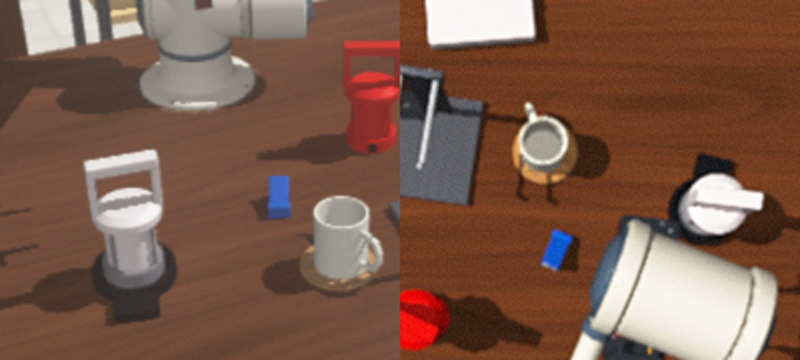

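The lantern stands upright in the dock, with its base inside the rim at (133,265) and its bar at (121,163) in the left crop. The mug and staple remover are where they were, and the gripper is clear.

```bash
python3 -c "
from station import r
print(r.hand_in())"
```

```text
the job is handed in; nothing more can be done
None
```

The lantern is off its hook and standing upright in the charging dock, set down gently and released, and the job is handed in at about 24.5 s on the robot's clock (limit 48 s).

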